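Pry open a stock box on the store-room bench

ROBOT

A 7-joint arm with a two-finger parallel gripper is mounted at the origin on the work surface. World frame = base frame: x ahead of the robot, y to its left, z up, the work surface at z = 0. Lengths are in m, angles in degrees, forces in N, time in s.
With the tool pointing down it reaches from about 0.425 to 0.875 m from the base axis. Payload 4.7 kg.
Tool frame: the origin (TCP) lies at the very end of the fingers, on their centre line; the grasp point (between the pads) lies env.hold_point_z behind it (env.hold_point_z is the distance from the TCP to the grasp point, in m); z points along the fingers, y is the line along which they close (so a half turn about z gives the same grasp; the last joint's range is limited). The gripper opens to 87 mm and grips with 3 to 60 N. Pads are 19 mm wide; open, the fingers measure 117 mm over their backs; the gripper's body (75 mm by 190 mm) begins 51 mm behind the grasp point.
Start: joints at [-71.156, 18.392, -4.016, 83.108, 1.295, 78.541, -3.26], TCP at [0.201, 0.618, 0.223] pointing down, gripper open.
Joint ranges: [-163.93, 163.93], [-17.29, 119.83], [-79.2, 71.16], [3.27, 140.29], [-89.18, 269.18], [5.43, 117.66], [-154.24, 154.24]. Speed limits (degrees/s): [147.25, 147.25, 180, 180, 180, 180, 180].

INTERFACE

Orientations are given as [roll, pitch, yaw] about the fixed x, y, z axes, in that order (R = Rz(yaw) Ry(pitch) Rx(roll)).
In Python, from cell import env gives the robot as it stands.
- The arm moves only by the shell command python3 -m jog 'ROWS' [FORCE]. ROWS is JSON, a list of rows, each an object with "dp": the shift along the tool's x, y, z in cm, a list of three; "twist": the turn about the tool's z in degrees; "fingers": the opening, from 0 (shut) to 1 (fully open). A call has 1 to 8 rows; each row is the pose to reach, as a shift and turn from the pose commanded when the call began, along the tool's axes at that moment; what a row does not reach only later rows make up. A row lasts 1/8 s, in which the tool goes at most 62.5 mm and 10.7 degrees, less where a joint would pass 70% of its speed; a pose out of reach is approached as far as the arm can. A call with a gripper value outside its range is refused whole. The fingers move at their own pace and stop on an object; FORCE is the grip in N (left out, the last holds). Time passes only in rows, so rows that repeat a pose let the fingers close. It gives the time, the measured TCP pose, the force, the opening and the grip force at its end, in the units of the state.
- env.get_obs(): the state, without advancing time (a new reading comes with each control period).
- env.read_camera(name): name is "scene" or "top"; returns a dict with "pixels" (480x640x3 uint8, blue, green, red), "depth" (480x640 float32, m along the optical axis (not along the pixel's ray), 0 where there is no reading), "fx", "fy", "cx", "cy" (pixels), "rvec" (rotation vector, rad) and "tvec" (3), from world to camera coordinates, as OpenCV has them. Camera axes: x right, y down, z forward; pixel columns grow to the right and rows downward; lengths in m; the calibration is good to about 2 mm. A picture is of the moment at which its call begins.
- env.sign_off(): hands the job in; it is judged then, once.
The state is a dict: "time_s": time; "qpos": joint angles; "joint_velocities": joint speeds; "effort": joint torques, N m; "tool_pos": TCP position; "tool_rot": TCP orientation; "force": force on the tool from outside, world axes, zero at the start; "wrist_torque": the same for the moment, N m; "grip_width": finger opening in m; "grasp_force": force on a finger pad.
Only numpy, scipy, OpenCV 4.12 (cv2) and the standard library are available. Lean on these libraries where they do the work, as an engineer would, in place of code of your own. Each camera call takes 0.05 s, during which the arm holds its last target. There are 200 camera calls.

TASK

Take the orange-handled pry blade from the black mat, work its steel blade into the slot under the front edge of the yellow lid, and lever the lid up and right over until it lies back open by itself; use only the blade for this and keep the gripper itself off the box. Then lay the blade down on the mat again. Leave the red-lidded box shut, and do not disturb the tape measure on it or the wrench on the mat.

Things in the scene. Friction and masses are not known exactly. Their poses are not given: they have to be found in the camera images.
- pry_blade: Loose pry tool, 185 mm long, 0.17 kg, lying along its x axis, blade to +x. Orange handle from x = -100 to 0 mm, 26 mm wide (y), 28 mm tall (z); flat steel blade, 50 mm wide and 3 mm thick, from there to x = +85 mm, its mid-plane 14 mm above the underside. Origin: on the underside, below the joint of handle and blade; centre of mass 15 mm behind it.
- blade_tip (a point): Middle of the blade's front edge, 85 mm ahead of the tool's origin and 14 mm above its underside; axes as the tool's.
- mat: Black rubber mat fixed to the bench, 300 mm (x) by 200 mm (y), 3 mm thick. Origin: centre of its underside. The pry blade and the wrench start on it.
- yellow_box: Black box with a yellow hinged lid, fixed to the bench: 110 mm deep (x), 160 mm wide (y), 78 mm high with the lid, walls 6 mm. Origin: on the bench under the middle of the front wall's outer face; x points into the box, away from the robot, z up. Two metal rolls lie inside, tops at 34 mm.
- pry_slot (a point): Middle of the mouth of the yellow box's pry slot, in the front wall's outer face, 65 mm above the bench; axes as the box's. The slot is 100 mm wide (y) and 10 mm high (z = 60 to 70 mm, right up to the lid's underside), open through the wall. A steel sill, top at 60 mm, 100 mm wide, stands out 15 mm in front of it as a rest for the blade.
- yellow_lid (a joint): Hinge of the yellow lid (110 by 160 mm, 8 mm thick, about 0.16 kg), along y at the top of the back: x = 110 mm, z = 70 mm in the box's frame. 0 = shut, grows as the front edge rises, 1.57 = upright, 1.9 = lying back against its stop. Below upright it falls shut if let go; past upright it falls back to its stop.
- yellow_lid_edge (a point): Middle of the yellow lid's lower front edge; at x = 0, z = 70 mm in the box's frame when shut. A black stripe across the lid's top marks this edge. The point's axes turn with the lid.
- red_box: A second box like the yellow one but with a red lid, fixed to the bench, origin and axes likewise; to be left shut.
- red_lid (a joint): Hinge of the red lid; 0 = shut, grows as it opens.
- tape: Grey tape measure, 62 by 34 by 46 mm high, standing on the red lid. Origin: centre of its underside.
- wrench: Steel wrench 160 mm long lying on the mat beside the pry blade, along its own x axis. Origin: centre of its underside.
Not all that is in view belongs to the job. What is shaped like the red_box but purple or turquoise is not meant.

How it is judged:
By the outcome, as a careful person would: the job done as asked, in the order asked, and still so for the second after the job is handed in, with the robot touching nothing.
It also fails if it takes over 56 s, if anything falls off the work surface, if the arm or the gripper's body presses on something with over 40 N, if the wrist force passes 120 N, or if a joint passes its speed limit or range.

## Working session

There is one attempt and no reset: what is moved stays moved. The work goes in short steps, Python scripts to look and compute and a shell command to move; the robot and the scene stay as the last step left them, time stands still between calls to the robot, and variables do not carry over. Pictures are saved under pics/ and viewed, at most 10 in all, crops included, and the job is handed in when it is done.

```bash
mkdir -p pics; ls; python3 - <<'E'
from cell import env
import cv2,numpy as np
o=env.get_obs();print(o['tool_pos'],o['tool_rot'],o['time_s'],o['grip_width'],env.hold_point_z)
for n in('scene','top'):
    c=env.read_camera(n);cv2.imwrite(f'pics/{n}0.png',c['pixels']);np.savez(f'{n}0.npz',**c)
    R=cv2.Rodrigues(c['rvec'])[0];print(n,-R.T@np.array(c['tvec']).ravel(),c['fx'])
E
```

```text
pics
[0.20111493 0.61750387 0.22147161] [-1.79891120e+02  5.80292258e-03  1.61966390e+02] 0.0 0.08693299033911872 0.0187
scene [ 1.09364998 -0.02846867  0.87330352] 523.0856387825711
top [ 0.30375802 -0.01184747  1.49987918] 594.6755766501996
```

View pics/scene0.png

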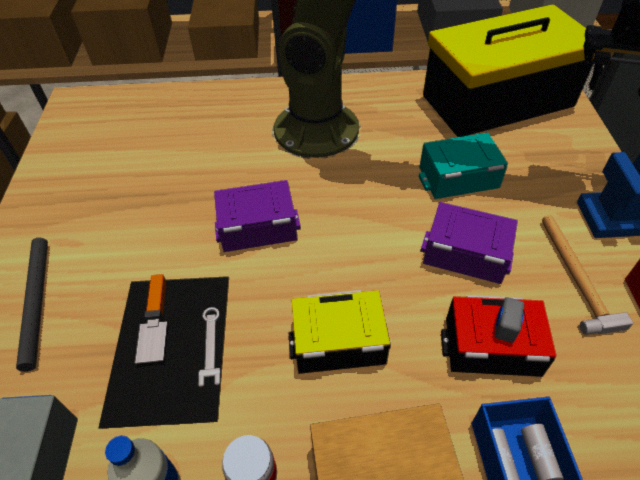

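View pics/top0.png

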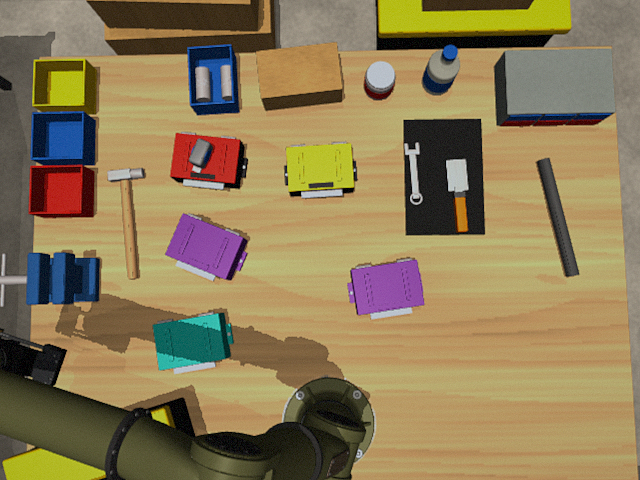

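The scene view (from the far side) and the top view show these orange or blade-like and box-like candidates:
- **Pry blade:** orange handle at top (460,217) with its blade at (456,175). The hammer (130,225), grey bar (557,215) and wrench (413,175) don't match.
- **Yellow box:** yellow lid at top (320,168) with a stripe on its front edge at (320,186). The yellow toolbox and the yellow bin (63,85) are decoys.
- **Red box:** at (207,158), carrying the tape.

```bash
cat > h.py <<'E'
import numpy as np,cv2
def world(c):
    v,u=np.mgrid[:480,:640];d=np.asarray(c['depth'],float)
    P=np.stack([(u-c['cx'])/c['fx']*d,(v-c['cy'])/c['fy']*d,d],-1)
    R=cv2.Rodrigues(np.array(c['rvec']))[0]
    return (P-np.array(c['tvec']).ravel())@R
def rect(W,m):
    m=m.astype(np.uint8);n,l,s,_=cv2.connectedComponentsWithStats(m);k=1+np.argmax(s[1:,4]);q=W[(l==k)&(W[...,2]<1)]
    r=cv2.minAreaRect((q[:,:2]*1000).astype(np.float32));return np.round(r[0],1),np.round(r[1],1),round(r[2],1),np.round(np.median(q[:,2])*1000,1),len(q)
E
python3 - <<'E'
from h import *
c=dict(np.load('top0.npz'));W=world(c);p=c['pixels'];h=cv2.cvtColor(p,cv2.COLOR_BGR2HSV)
def box(m,x0,y0,x1,y1):
    k=np.zeros_like(m);k[y0:y1,x0:x1]=1;return m&k
H,S,V=h[...,0],h[...,1],h[...,2]
print('handle',rect(W,box((H<20)&(S>150)&(V>100),435,185,480,240)))
print('blade',rect(W,box((S<60)&(V>120),435,150,475,205)))
print('mat',rect(W,box(V<60,395,110,490,240)))
print('lid',rect(W,box((H>22)&(H<36)&(S>120)&(V>100),280,135,360,200)))
print('stripe',rect(W,box((V<70),295,178,345,195)))
print('sill',rect(W,box((S<60)&(V>120),285,182,360,205)))
print('red',rect(W,box(((H<8)|(H>172))&(S>120)&(V>80),160,125,250,195)))
print('wrench',rect(W,box((S<60)&(V>100),400,135,430,210)))
a=p[110:240,270:490];cv2.imwrite('pics/crop.png',cv2.resize(a,None,fx=3.5,fy=3.5))
E
```

```text
handle (array([ 509.1, -339. ]), array([87.4, 34.1]), 2.4, np.float64(30.5), 365)
blade (array([ 611.4, -333. ]), array([87.9, 55.7]), 3.0, np.float64(18.4), 632)
mat (array([ 611.3, -300.3]), array([300.3, 199.5]), 0.0, np.float64(3.0), 7181)
lid (array([634.3,  13.7]), array([133.7, 167.9]), 3.1, np.float64(78.3), 2842)
stripe (array([578.5,  11.7]), array([11. , 55.9]), 3.1, np.float64(79.3), 91)
sill (array([562.3,   9.7]), array([ 17.5, 102.5]), 2.5, np.float64(59.3), 267)
red (array([659.5, 293.2]), array([159.9, 128.5]), 82.8, np.float64(78.2), 2248)
wrench (array([ 619. , -226.6]), array([161.3,  39.4]), 5.0, np.float64(9.7), 507)
```

View pics/crop.png

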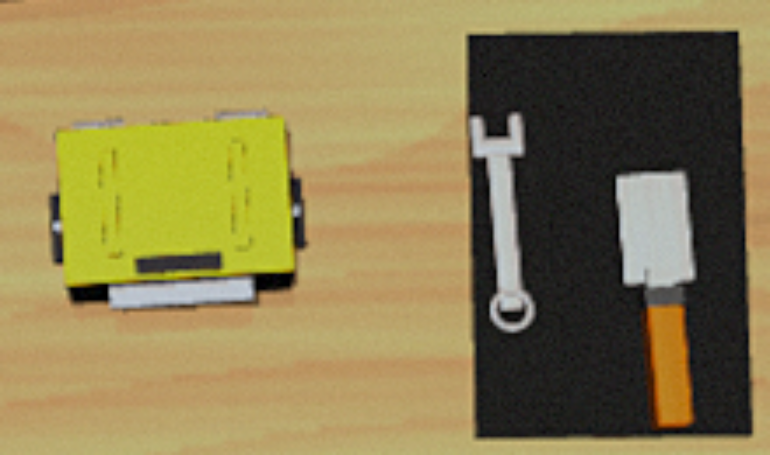

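The crop confirms the choice: orange-handled blade at about crop (665,300), blade pointing to +x. The yellow box's sill at (183,292) is on the robot side. Both are yawed about 3°. Next I compute the moves.

```bash
cat >> h.py <<'E'
def to(env,*pts):
    from scipy.spatial.transform import Rotation as Rn
    o=env.get_obs();R=Rn.from_euler('xyz',o['tool_rot'],degrees=True).as_matrix()
    for p in pts: print(np.round(R.T@(np.array(p)-o['tool_pos'])*100,2))
E
python3 -c "
from cell import env;from h import *
to(env,(.45,.42,.25),(.52,.0,.25),(.521,-.338,.12))"
```

```text
[-29.78 -11.09  -2.82]
[-49.44 -48.86  -2.75]
[-60.   -80.94  10.3 ]
```

```bash
python3 -m jog '[{"dp":[-6,-2.2,-1],"twist":-5,"fingers":1},{"dp":[-12,-4.4,-2],"twist":-10,"fingers":1},{"dp":[-18,-6.6,-3],"twist":-15,"fingers":1},{"dp":[-24,-9,-3],"twist":-21,"fingers":1},{"dp":[-30,-11,-3],"twist":-21,"fingers":1},{"dp":[-33,-16,-3],"twist":-21,"fingers":1},{"dp":[-35,-21,-3],"twist":-21,"fingers":1},{"dp":[-37,-26,-3],"twist":-21,"fingers":1}]' && python3 -c "
from cell import env;from h import *
print(env.get_obs()['qpos'])
to(env,(.52,.0,.25),(.521,-.338,.25),(.521,-.338,.08))"
```

```text
time_s: 1.1
tool_pos: [0.4727, 0.2538, 0.252]
tool_rot: [-180.0, -0.0, -177.1]
force: [0.5, 0.3, 0.2]
grip_width: 0.087
grasp_force: 0.0
[-39.64145048   3.70376266   9.0100529   97.09355753  -0.58131671
  79.29245584  62.3546181 ]
[ -3.44 -25.59   0.21]
[ -1.83 -59.35   0.23]
[ -1.84 -59.34  17.23]
```

```bash
python3 -m jog '[{"dp":[-1,-6,0]},{"dp":[-2,-12,0]},{"dp":[-3,-18,0]},{"dp":[-3,-24,0]},{"dp":[-3,-30,0]},{"dp":[-3,-36,0]},{"dp":[-3,-42,0]},{"dp":[-2.5,-48,0]}]' && python3 -m jog '[{"dp":[0.3,-5,3]},{"dp":[0.6,-9,7]},{"dp":[0.7,-11.4,11]},{"dp":[0.7,-11.4,14]},{"dp":[0.7,-11.4,14]},{"dp":[0.7,-11.4,14]}]' && python3 - <<'E'
from cell import env;from h import *
print(env.get_obs()['qpos'])
c=env.read_camera('scene');cv2.imwrite('pics/s1.png',cv2.resize(c['pixels'][200:400,60:320],None,fx=3,fy=3))
to(env,(.521,-.338,.08),(.521,-.338,.0065))
E
```

```text
validation failed for argument at $[0]...
```

All fields are needed in each row.

```bash
python3 -m jog '[{"dp":[-1,-6,0],"twist":0,"fingers":1},{"dp":[-2,-12,0],"twist":0,"fingers":1},{"dp":[-3,-18,0],"twist":0,"fingers":1},{"dp":[-3,-24,0],"twist":0,"fingers":1},{"dp":[-3,-30,0],"twist":0,"fingers":1},{"dp":[-3,-36,0],"twist":0,"fingers":1},{"dp":[-3,-42,0],"twist":0,"fingers":1},{"dp":[-2.5,-48,0],"twist":0,"fingers":1}]' && python3 -m jog '[{"dp":[0.3,-5,3],"twist":0,"fingers":1},{"dp":[0.6,-9,7],"twist":0,"fingers":1},{"dp":[0.7,-11.4,11],"twist":0,"fingers":1},{"dp":[0.7,-11.4,14],"twist":0,"fingers":1},{"dp":[0.7,-11.4,14],"twist":0,"fingers":1},{"dp":[0.7,-11.4,14],"twist":0,"fingers":1}]' && python3 - <<'E'
from cell import env;from h import *
print(env.get_obs()['qpos'])
c=env.read_camera('scene');cv2.imwrite('pics/s1.png',cv2.resize(c['pixels'][200:400,60:320],None,fx=3,fy=3))
to(env,(.521,-.338,.08),(.521,-.338,.0065))
E
```

```text
time_s: 2.1
tool_pos: [0.5222, -0.2233, 0.2523]
tool_rot: [180.0, 0.0, -177.0]
force: [1.3, 0.2, -0.1]
grip_width: 0.0871
grasp_force: 0.0
time_s: 2.85
tool_pos: [0.5221, -0.3359, 0.1136]
tool_rot: [-180.0, 0.1, -177.0]
force: [0.3, -0.3, 0.4]
grip_width: 0.087
grasp_force: 0.0
[  0.61303276  21.75049652  36.84726665  96.36083275 -14.0481661
  66.49980838 134.14074688]
[ 0.16 -0.18  3.43]
[ 0.18 -0.17 10.78]
```

View pics/s1.png

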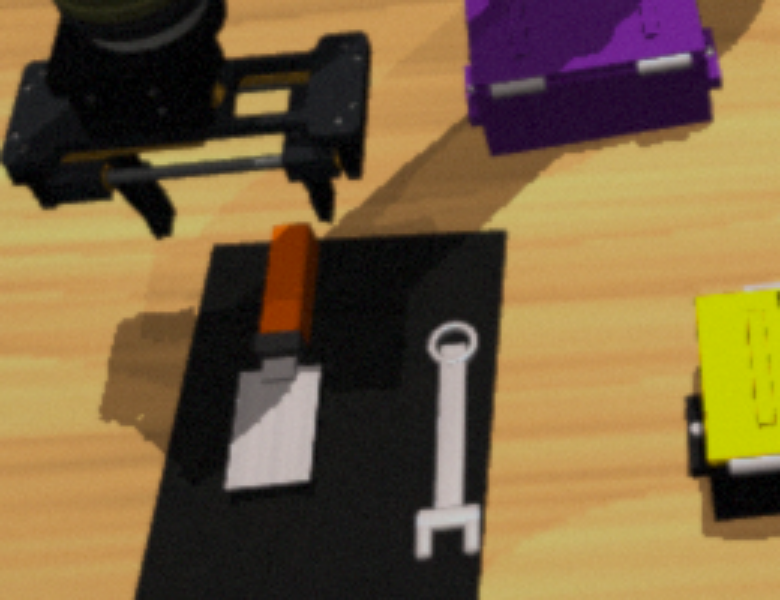

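The fingers straddle the handle (crop 290,280), the body's long side lies along y, and the wrench (450,420) is clear. Next: descend and close.

```bash
python3 -m jog '[{"dp":[0.2,-0.2,3],"twist":0,"fingers":1},{"dp":[0.2,-0.2,6],"twist":0,"fingers":1},{"dp":[0.2,-0.2,8.5],"twist":0,"fingers":1},{"dp":[0.2,-0.2,10],"twist":0,"fingers":1},{"dp":[0.2,-0.2,10.7],"twist":0,"fingers":1},{"dp":[0.2,-0.2,10.7],"twist":0,"fingers":1},{"dp":[0.2,-0.2,10.7],"twist":0,"fingers":0.6},{"dp":[0.2,-0.2,10.7],"twist":0,"fingers":0.4}]' 20 && python3 -m jog '[{"dp":[0,0,0],"twist":0,"fingers":0.2},{"dp":[0,0,0],"twist":0,"fingers":0.1},{"dp":[0,0,0],"twist":0,"fingers":0},{"dp":[0,0,0],"twist":0,"fingers":0},{"dp":[0,0,0],"twist":0,"fingers":0},{"dp":[0,0,0],"twist":0,"fingers":0}]' 55
```

```text
time_s: 3.9
tool_pos: [0.5199, -0.3384, 0.0064]
tool_rot: [-180.0, 0.1, -177.0]
force: [0.5, 0.4, -0.2]
grip_width: 0.0742
grasp_force: 0.0
time_s: 4.65
tool_pos: [0.5194, -0.338, 0.0055]
tool_rot: [180.0, -0.0, -177.0]
force: [0.2, 0.5, -0.1]
grip_width: 0.0251
grasp_force: 54.9
```

```bash
python3 -m jog '[{"dp":[0,0,-1],"twist":0,"fingers":0},{"dp":[0,0,-3],"twist":0,"fingers":0},{"dp":[0,0,-6],"twist":0,"fingers":0},{"dp":[0,0,-10],"twist":0,"fingers":0},{"dp":[0,0,-14],"twist":0,"fingers":0},{"dp":[0,3,-17],"twist":0,"fingers":0},{"dp":[1,7,-17],"twist":0,"fingers":0},{"dp":[2,12,-17],"twist":0,"fingers":0}]' && python3 -m jog '[{"dp":[0.5,4,0],"twist":0,"fingers":0},{"dp":[1,8,0],"twist":0,"fingers":0},{"dp":[1.5,12,0],"twist":0,"fingers":0},{"dp":[2,16,0],"twist":0,"fingers":0},{"dp":[2.3,19,0],"twist":0,"fingers":0},{"dp":[2.5,22,0],"twist":0,"fingers":0},{"dp":[2.5,22,0],"twist":0,"fingers":0},{"dp":[2.5,22,0],"twist":0,"fingers":0}]' && cat > look.py <<'E'
from cell import env;from h import *
import sys
o=env.get_obs();print(o['tool_pos'],o['tool_rot'])
c=env.read_camera('scene');W=world(c);p=c['pixels'];h=cv2.cvtColor(p,cv2.COLOR_BGR2HSV)
t=o['tool_pos'];a=np.deg2rad(o['tool_rot'][2]+180);R=np.array([[np.cos(a),np.sin(a)],[-np.sin(a),np.cos(a)]])
L=(W[...,:2]-t[:2])@R.T
m=(L[...,0]>.04)&(L[...,0]<.2)&(abs(L[...,1])<.06)&(W[...,2]>t[2]-.06)&(W[...,2]<t[2]+.08)&(h[...,1]<90)&(h[...,2]>90)
q=np.c_[L[m],W[m][:,2:]-t[2]]*1000;print('blade pts rel TCP',len(q),np.percentile(q,[2,50,98],axis=0).round(1))
A=np.c_[q[:,:2],np.ones(len(q))];print('plane',np.linalg.lstsq(A,q[:,2],rcond=None)[0])
cv2.imwrite('pics/%s.png'%sys.argv[1],p)
E
python3 look.py s2
```

```text
time_s: 5.65
tool_pos: [0.493, -0.2195, 0.1775]
tool_rot: [-179.9, 0.1, -177.2]
force: [1.2, 0.5, -0.8]
grip_width: 0.0257
grasp_force: 54.9
time_s: 6.65
tool_pos: [0.4572, -0.0018, 0.1765]
tool_rot: [-180.0, 0.1, -177.1]
force: [-0.2, -0.6, -1.6]
grip_width: 0.0255
grasp_force: 54.9
[ 0.45715668 -0.0018355   0.17645887] [-1.79992072e+02  8.26179374e-02 -1.77091246e+02]
blade pts rel TCP 1148 [[ 50.7 -24.6  11. ]
 [ 92.8  -0.6  13.7]
 [130.4  23.2  17.7]]
plane [-1.51397435e-02 -4.75604159e-03  1.51849260e+01]
```

View pics/s2.png

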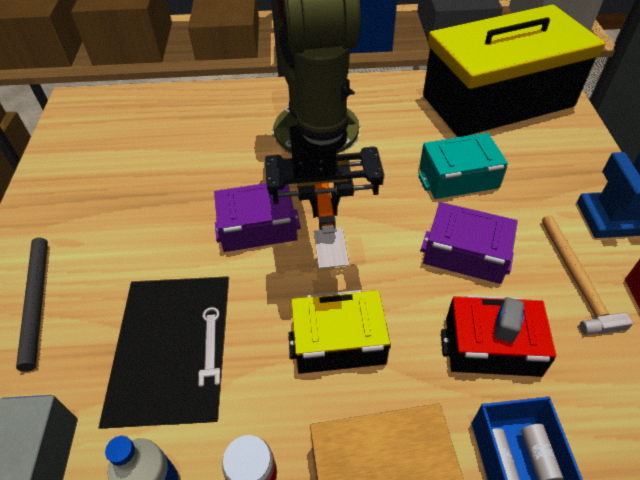

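The blade is held level and in line, with its tip at pixel (333,263) ahead of the yellow lid's stripe (335,298).

```bash
python3 -c "
from cell import env;from h import *
to(env,(.427,.0034,.12),(.427,.0034,.053),(.454,.0048,.053))"; python3 -m jog '[{"dp":[1,0.2,0],"twist":0,"fingers":0},{"dp":[2,0.5,1],"twist":0,"fingers":0},{"dp":[3,0.7,3],"twist":0,"fingers":0},{"dp":[3,0.7,5.5],"twist":0,"fingers":0},{"dp":[3,0.7,5.5],"twist":0,"fingers":0},{"dp":[3,0.7,5.5],"twist":0,"fingers":0}]';  python3 -c "
from cell import env;from h import *
to(env,(.427,.0034,.053),(.454,.0048,.053))"
```

```text
[2.99 0.7  5.63]
[ 3.    0.7  12.33]
[ 0.3   0.71 12.33]
time_s: 7.45
tool_pos: [0.4267, 0.0045, 0.1211]
tool_rot: [180.0, 0.0, -177.0]
force: [0.2, 0.7, -1.2]
grip_width: 0.0258
grasp_force: 54.9
[-0.02 -0.11  6.81]
[-2.72 -0.11  6.81]
```

```bash
python3 -m jog '[{"dp":[0,-0.1,2],"twist":0,"fingers":0},{"dp":[0,-0.1,4],"twist":0,"fingers":0},{"dp":[0,-0.1,5.5],"twist":0,"fingers":0},{"dp":[0,-0.1,6.3],"twist":0,"fingers":0},{"dp":[0,-0.1,6.8],"twist":0,"fingers":0},{"dp":[0,-0.1,6.8],"twist":0,"fingers":0},{"dp":[0,-0.1,6.8],"twist":0,"fingers":0}]';  python3 look.py s3; python3 -c "
import cv2;p=cv2.imread('pics/s3.png');cv2.imwrite('pics/s3c.png',cv2.resize(p[200:350,240:440],None,fx=4,fy=4))"
```

```text
time_s: 8.32
tool_pos: [0.427, 0.0036, 0.053]
tool_rot: [180.0, 0.0, -177.0]
force: [0.8, 0.1, -1.5]
grip_width: 0.0256
grasp_force: 54.9
[0.42703751 0.00361989 0.05297961] [ 1.79990120e+02  4.96716600e-02 -1.77036163e+02]
blade pts rel TCP 1011 [[ 51.4 -34.3   5.1]
 [ 94.7  -1.3  13.6]
 [130.9  26.6  17.9]]
plane [ 0.01585947  0.08376588 10.83068385]
```

View pics/s3c.png

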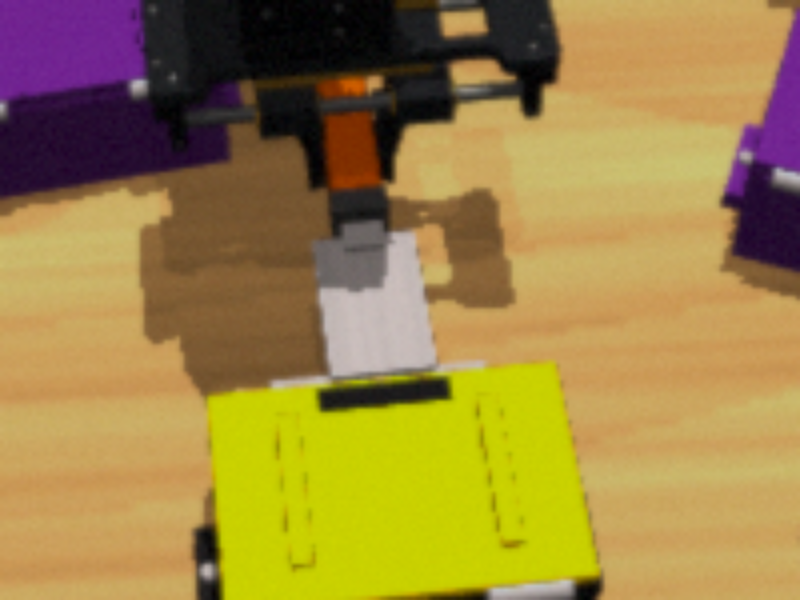

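The blade tip (380,370) sits over the sill, centred on the lid's stripe (385,392). Now I insert it.

```bash
python3 -m jog '[{"dp":[-0.5,0,0],"twist":0,"fingers":0},{"dp":[-1,0,0],"twist":0,"fingers":0},{"dp":[-1.5,0,0],"twist":0,"fingers":0},{"dp":[-2,0,0],"twist":0,"fingers":0}]' && python3 -m jog '[{"dp":[-0.5,0,0],"twist":0,"fingers":0},{"dp":[-1,0,0],"twist":0,"fingers":0},{"dp":[-1.5,0,0],"twist":0,"fingers":0},{"dp":[-1.5,0,0],"twist":0,"fingers":0},{"dp":[-1.5,0,0],"twist":0,"fingers":0}]'
```

```text
time_s: 8.88
tool_pos: [0.447, 0.0046, 0.0525]
tool_rot: [-180.0, 0.0, -177.0]
force: [0.2, 0.7, -0.9]
grip_width: 0.0253
grasp_force: 54.9
time_s: 9.5
tool_pos: [0.4614, 0.0054, 0.0525]
tool_rot: [180.0, -0.0, -177.0]
force: [0.0, -0.7, -1.4]
grip_width: 0.0255
grasp_force: 54.9
```

```bash
python3 -m jog '[{"dp":[0,0,-0.4],"twist":0,"fingers":0},{"dp":[-0.05,0,-1],"twist":0,"fingers":0},{"dp":[-0.15,0,-1.8],"twist":0,"fingers":0},{"dp":[-0.3,0,-2.6],"twist":0,"fingers":0},{"dp":[-0.55,0,-3.3],"twist":0,"fingers":0},{"dp":[-0.85,0,-4],"twist":0,"fingers":0},{"dp":[-1.15,0,-4.65],"twist":0,"fingers":0},{"dp":[-1.15,0,-4.65],"twist":0,"fingers":0}]';  python3 look.py s4; python3 -c "
import cv2;p=cv2.imread('pics/s4.png');cv2.imwrite('pics/s4c.png',cv2.resize(p[200:380,240:440],None,fx=3,fy=3))"
```

```text
time_s: 10.5
tool_pos: [0.4741, 0.0061, 0.0998]
tool_rot: [180.0, 0.1, -177.0]
force: [-0.6, -0.2, -2.9]
grip_width: 0.0257
grasp_force: 54.9
[0.47408537 0.00605209 0.0998374 ] [ 1.79992094e+02  1.12168852e-01 -1.77036678e+02]
blade pts rel TCP 631 [[ 49.3 -24.8  10.8]
 [ 75.4  -1.   13.6]
 [ 99.1  22.8  18.2]]
plane [-3.22446841e-02  2.61417842e-04  1.62010534e+01]
```

View pics/s4c.png

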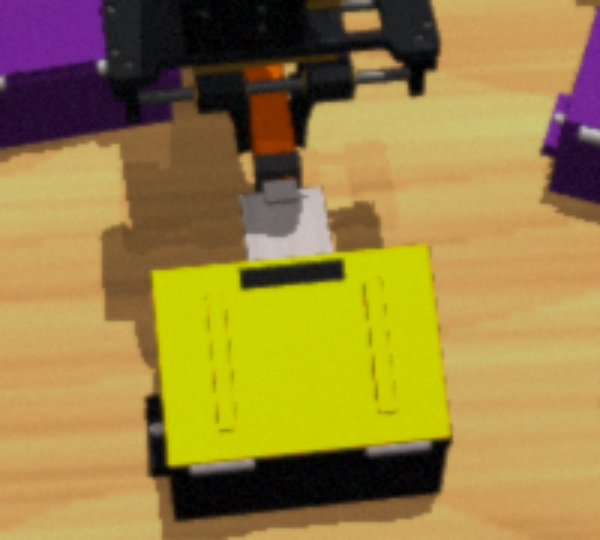

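The lid is up about 30° (edge at crop (290,262)), resting on the blade, which hasn't tilted. I carry on round the arc.

```bash
python3 -m jog '[{"dp":[-0.6,0,-0.9],"twist":0,"fingers":0},{"dp":[-1.35,0,-1.75],"twist":0,"fingers":0},{"dp":[-2.2,0,-2.5],"twist":0,"fingers":0},{"dp":[-3.15,0,-3.1],"twist":0,"fingers":0},{"dp":[-4.2,0,-3.5],"twist":0,"fingers":0},{"dp":[-5.25,0,-3.85],"twist":0,"fingers":0},{"dp":[-6.3,0,-4],"twist":0,"fingers":0},{"dp":[-7,0,-4],"twist":0,"fingers":0}]' && python3 -m jog '[{"dp":[-0.6,0,0],"twist":0,"fingers":0},{"dp":[-1.2,0,0],"twist":0,"fingers":0},{"dp":[-1.8,0,0],"twist":0,"fingers":0},{"dp":[-2.3,0,0],"twist":0,"fingers":0},{"dp":[-2.8,0,0],"twist":0,"fingers":0},{"dp":[-2.8,0,0],"twist":0,"fingers":0},{"dp":[-2.8,0,0],"twist":0,"fingers":0}]'
python3 look.py s5; python3 -c "
import cv2;p=cv2.imread('pics/s5.png');cv2.imwrite('pics/s5c.png',cv2.resize(p[180:400,240:460],None,fx=2.5,fy=2.5))"
```

```text
time_s: 11.55
tool_pos: [0.5439, 0.0097, 0.1391]
tool_rot: [-180.0, 0.0, -177.0]
force: [-0.5, -0.6, -1.8]
grip_width: 0.0252
grasp_force: 54.9
time_s: 12.42
tool_pos: [0.5707, 0.011, 0.139]
tool_rot: [180.0, -0.0, -177.0]
force: [-0.4, 0.6, -1.1]
grip_width: 0.0257
grasp_force: 54.9
[0.57074879 0.01099106 0.13901368] [ 1.79997345e+02 -1.48154467e-02 -1.77038660e+02]
blade pts rel TCP 1394 [[ 50.4 -24.4  10.9]
 [ 92.1  -0.6  13.4]
 [129.4  23.2  17.9]]
plane [-1.64278167e-02  2.82777822e-04  1.51175445e+01]
```

View pics/s5c.png

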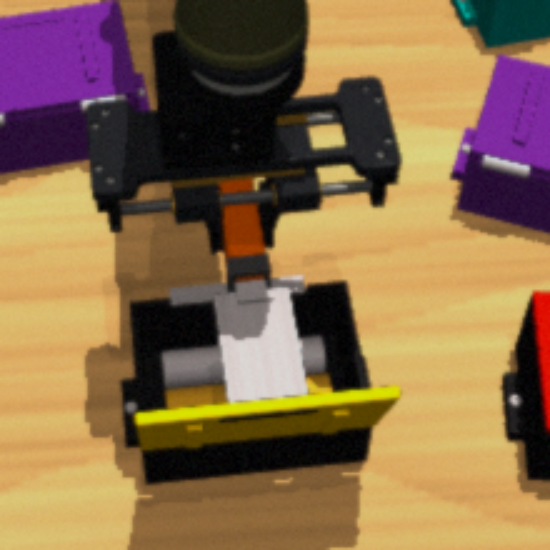

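The lid is past upright, leaning back (crop (265,415)), with the rolls visible inside. I retract, check it, and carry the blade back to the mat.

```bash
python3 -m jog '[{"dp":[1,0,0],"twist":0,"fingers":0},{"dp":[3,0,-0.5],"twist":0,"fingers":0},{"dp":[6,0,-2],"twist":0,"fingers":0},{"dp":[9,0,-4],"twist":0,"fingers":0},{"dp":[11,0,-4],"twist":0,"fingers":0},{"dp":[11,-4,-4],"twist":0,"fingers":0},{"dp":[11,-8,-4],"twist":0,"fingers":0},{"dp":[11,-13,-4],"twist":0,"fingers":0}]' && python3 -m jog '[{"dp":[-0.5,-4,0],"twist":0,"fingers":0},{"dp":[-1,-8,0],"twist":0,"fingers":0},{"dp":[-2,-12,0],"twist":0,"fingers":0},{"dp":[-3,-15,0],"twist":0,"fingers":0},{"dp":[-4,-18,0],"twist":0,"fingers":0},{"dp":[-4.5,-20,0],"twist":0,"fingers":0},{"dp":[-4.5,-20,0],"twist":0,"fingers":0},{"dp":[-4.5,-20,0],"twist":0,"fingers":0}]'
python3 - <<'E'
from cell import env;from h import *
c=env.read_camera('scene');W=world(c);h=cv2.cvtColor(c['pixels'],cv2.COLOR_BGR2HSV)
m=(h[...,0]>22)&(h[...,0]<36)&(h[...,1]>120)&(h[...,2]>60)&(W[...,0]>.55)&(W[...,0]<.8)&(abs(W[...,1]-.015)<.12)&(W[...,2]>.06)
q=W[m];print(np.percentile(q,[2,50,98],axis=0).round(4));print(np.polyfit(q[:,2],q[:,0],1))
to(env,(.521,-.338,.07),(.521,-.338,.0065))
E
```

```text
time_s: 13.48
tool_pos: [0.4672, -0.1247, 0.1792]
tool_rot: [179.9, 0.0, -176.9]
force: [0.1, 0.4, -1.8]
grip_width: 0.0254
grasp_force: 54.9
time_s: 14.48
tool_pos: [0.5227, -0.3207, 0.1789]
tool_rot: [179.9, -0.0, -177.0]
force: [0.3, 0.4, -1.2]
grip_width: 0.026
grasp_force: 54.9
[[ 0.6871 -0.0617  0.0748]
 [ 0.7149  0.0141  0.1682]
 [ 0.7232  0.0905  0.1754]]
[0.31101133 0.66513556]
[ 0.29 -1.77 10.89]
[ 0.29 -1.78 17.24]
```

The lid rests about 18° past upright, at its stop. I lower the blade onto the mat where it came from.

```bash
python3 -m jog '[{"dp":[0.1,-0.8,4],"twist":0,"fingers":0},{"dp":[0.3,-1.8,8],"twist":0,"fingers":0},{"dp":[0.3,-1.8,12],"twist":0,"fingers":0},{"dp":[0.3,-1.8,15],"twist":0,"fingers":0},{"dp":[0.3,-1.8,16.5],"twist":0,"fingers":0},{"dp":[0.3,-1.8,17.1],"twist":0,"fingers":0},{"dp":[0.3,-1.8,17.25],"twist":0,"fingers":0},{"dp":[0.3,-1.8,17.25],"twist":0,"fingers":0}]' && python3 -m jog '[{"dp":[0,0,0.05],"twist":0,"fingers":0.3},{"dp":[0,0,0.05],"twist":0,"fingers":0.5},{"dp":[0,0,0],"twist":0,"fingers":0.8},{"dp":[0,0,0],"twist":0,"fingers":0.9},{"dp":[0,0,0],"twist":0,"fingers":0.9},{"dp":[0,0,0],"twist":0,"fingers":0.9}]' 20 && python3 -m jog '[{"dp":[0,0,-1],"twist":0,"fingers":0.9},{"dp":[0,0,-3],"twist":0,"fingers":0.9},{"dp":[0,0,-7],"twist":0,"fingers":0.9},{"dp":[0,0,-12],"twist":0,"fingers":0.9},{"dp":[3,0,-18],"twist":0,"fingers":0.9},{"dp":[6,0,-22],"twist":0,"fingers":0.9},{"dp":[6,0,-22],"twist":0,"fingers":0.9},{"dp":[6,0,-22],"twist":0,"fingers":0.9}]'
python3 look.py s6 >/dev/null
```

```text
time_s: 15.52
tool_pos: [0.5218, -0.3404, 0.0077]
tool_rot: [-180.0, 0.1, -177.0]
force: [-0.1, 0.0, -1.9]
grip_width: 0.0256
grasp_force: 54.9
time_s: 16.27
tool_pos: [0.521, -0.34, 0.0065]
tool_rot: [180.0, 0.0, -177.0]
force: [-0.8, -0.3, 0.6]
grip_width: 0.0681
grasp_force: 0.0
time_s: 17.27
tool_pos: [0.4615, -0.3427, 0.2272]
tool_rot: [180.0, 0.1, -177.0]
force: [-0.2, -0.3, -0.0]
grip_width: 0.0782
grasp_force: 0.0Traceback (most recent call last):
  File "look.py", line 8, in <module>
    q=np.c_[L[m],W[m][:,2:]-t[2]]*1000;print('blade pts rel TCP',len(q),np.percentile(q,[2,50,98],axis=0).round(1))
                                                                        ~~~~~~~~~~~~~^^^^^^^^^^^^^^^^^^^^
    return _quantile_unchecked(
        a, q, axis, out, overwrite_input, method, keepdims, weights)
    return _ureduce(a,
                    func=_quantile_ureduce_func,
    ...<5 lines>...
                    overwrite_input=overwrite_input,
                    method=method)
    r = func(a, **kwargs)
    result = _quantile(arr,
                       quantiles=q,
    ...<2 lines>...
                       out=out,
                       weights=wgt)
    slices_having_nans = np.isnan(arr[-1, ...])
                                  ~~~^^^^^^^^^
IndexError: index -1 is out of bounds for axis 0 with size 0
```

```bash
python3 -c "
from cell import env;import cv2
cv2.imwrite('pics/s7.png',env.read_camera('scene')['pixels'])"
```

```text
(no output)
```

View pics/s7.png

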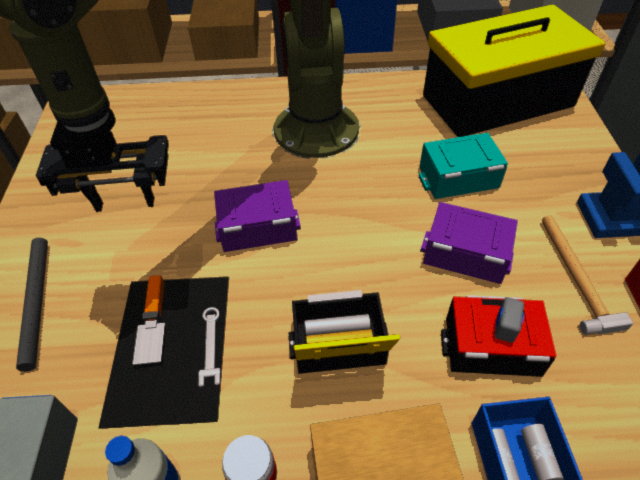

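The blade lies on the mat at (150,320). The yellow lid is open at (345,345). The wrench (210,345), red box and tape (510,320) have not moved.

```bash
python3 -c "
from cell import env;print(env.sign_off())"
```

```text
the job is handed in; nothing more can be done
None
```

The yellow lid was levered open with the blade and lies back on its stop; the blade is back on the mat, the red box, tape and wrench are undisturbed, and the job is handed in at about 17 s (no verdict shown).

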